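# Earth the weldment and set its pipe cap for tacking

## Task

Get the pipe stub ready for tacking: squeeze the earth clamp open and let it go with its jaws well over the free upright edge of the lifting lug, so that it bites there. Then screw the knurled cap down on the pipe until it bottoms out, back it off a quarter turn so that it cannot seize, and finish still gripping the cap there, holding it still: the job ends holding, so do not let go. Leave the other pieces on the table where they are.

Things in the scene. Friction and masses are not known exactly. Their poses are not given: they have to be found in the camera images.
- clamp: The earth clamp: sprung, of pressed steel with copper jaw pads, no cable, 155 mm long, 0.21 kg, 28 mm high lying on its side. Origin: on the pivot pin, at the underside; z up along the pin. At rest x runs along its centreline from pivot to jaws (pads 38 to 58 mm ahead); two flat handles run 22 to 96 mm back, one each side. This body is the -y half; the +y half is hinged on the pin.
- clamp_handles (a point): The place to squeeze: on the centreline at rest, midway between the two handles, 62 mm behind the pivot, at half height (14 mm above the underside). There the handles are 54 mm over their outsides at rest, 32 mm and parallel when fully squeezed. Full squeeze takes about 21 N on each handle, then they meet a firm stop; grip with 35 N or more.
- clamp_squeeze (a joint): How far the clamp is squeezed open, rad: 0 at rest (jaws shut) to 0.36 (fully squeezed, pads 18 mm apart at their middle); about 0.12 when biting on the 6 mm lug. The +y half turns by this relative to clamp, so the centreline turns by half of it (anticlockwise from above, in the clamp's frame). The spring shuts it when let go.
- jaw_a (a point): Middle of the gripping face of the jaw pad on the -y half: 48 mm ahead of the pivot, 14 mm above the clamp's underside (half its height). The pad is 20 mm long and 28 mm high.
- jaw_b (a point): The same point of the jaw pad on the hinged +y half. At rest it coincides with jaw_a; squeezed open, the mouth's middle is halfway between the two.
- lug: The lifting lug: an upright steel plate 6 mm thick (its x), 70 mm long (its y), 58 mm high at its free edge and 76 mm in the middle, with a dark round shackle hole, fixed on the base plate of the weldment. Origin: centre of its foot, on top of the 10 mm base plate. y points to the pipe, z up.
- lug_edge (a point): Middle of the lug's free upright edge: 35 mm from its centre towards its -y (away from the pipe), 36 mm above its foot, 46 mm above the table. The clamp comes on from there at this height, its jaws pointing along the lug's +y and its pivot pin upright, until the edge is well inside the mouth (up to 35 mm behind the pads' tips).
- cap: The knurled round steel cap, 52 mm across, 34 mm high, with a dark slot along its x across the top. Origin: centre of its underside, on the pipe's vertical axis. The pipe under it is 42 mm across, with a 47 mm collar just below the cap. It stands 185 mm from the lug's centre along the lug's +y, its underside 76 mm above the table when fully down.
- cap_grip (a point): Centre of the cap, 17 mm above its underside, on its axis: grip here from above, at any yaw.
- cap_turn (a joint): Turn of the cap on its thread, rad: 0 is screwed fully down (hard stop on the collar), growing as it is unscrewed, anticlockwise seen from above (right-hand thread, 2.3 mm a turn). It starts already engaged, a third to two thirds of a turn up, turns against about 0.06 N m of friction and stays where it is left. A quarter turn back from the bottom is 1.57.
- workpiece: The weldment, fixed to the table: base plate 150 mm (x) by 285 mm (y) by 10 mm thick, with the lug near its -y end and the pipe stub 85 mm to +y of its origin; two low strap dogs hold its +x edge. Origin: the plate's centre (2.5 mm to +y of it), at the table's surface.
- post: Bystander: offcut of 60 mm square tube standing upright with an 84 mm square plate on top, 136 mm high. Origin at the centre of its foot.
- bush: Bystander: flanged steel bush, flange 92 mm across, 46 mm high. Origin at the centre of its underside.
- blank: Bystander: round dark steel blank, 60 mm across, 16 mm high. Origin at the centre of its underside.
- disc: Bystander: black grinding disc, 115 mm across, 6 mm high, lying flat. Origin at the centre of its underside.
- magnet: Bystander: arrow-shaped welding magnet, 115 by 60 mm, 18 mm high. Origin under the middle of its square part.
- brush: Bystander: wire brush with wooden handle, 260 mm long (its x), 25 mm high, lying bristles down. Origin under its middle.
- hammer: Bystander: chipping hammer, 260 mm long (its x), 20 mm high, head 150 mm wide at its +x end. Origin under the handle, 105 mm from the head.
- square: Bystander: small engineer's square, stock 90 mm and blade 100 mm, 14 mm high. Origin under the middle of its stock.
There are look-alikes about, which are no part of the job. What is shaped like the clamp but brown or yellow is not meant.

How it is judged:
On the way, in this order (a step that is already met when the one before it is completed fails the run):
1. the earth clamp bites on the lug's free edge, let go by the robot (contact force between clamp and lug above 5 N and value of joint clamp_squeeze between 0.06 and 0.22 rad and y of jaw_a in the frame of lug between -0.035 and 0.015 m and contact force between the fingers and clamp below 0.3 N and linear speed of clamp below 0.03 m/s and y of clamp in the frame of lug below -0.035 m), for 0.3 s.
2. the cap is screwed down until it bottoms (value of joint cap_turn below 0.07 rad), for 0.1 s.
At the end, for the whole second after the job is handed in: The clamp, untouched, bites on the lug from outside its free edge, at least half the length of its pads past the edge; the cap stands a quarter turn (within 0.3 rad) up from its bottom, still, gripped between the fingers with over 4 N and centred between them within 15 mm (value of joint cap_turn between 1.27 and 1.87 rad and velocity of joint cap_turn between -0.1 and 0.1 rad/s and contact force between the fingers and cap above 4 N and horizontal distance between the grasp point and cap_grip below 0.015 m and distance between the grasp point and cap_grip below 0.032 m and contact force between clamp and lug above 5 N and value of joint clamp_squeeze between 0.06 and 0.22 rad and y of jaw_a in the frame of lug between -0.035 and 0.015 m and contact force between the fingers and clamp below 0.3 N and y of clamp in the frame of lug below -0.035 m); the arm keeps its last pose, push and grip.
It fails at once if a bystander is pushed more than 30 mm (distance of any of post, bush, blank, disc, magnet, brush, hammer, square from where it was at the start of the episode above 0.03 m).
It also fails if it takes over 61 s, if anything falls off the work surface, if the arm or the gripper's body presses on something with over 40 N, if the wrist force passes 120 N, or if a joint passes its speed limit or range.

## Robot

A 7-joint arm with a two-finger parallel gripper is mounted at the origin on the work surface. World frame = base frame: x ahead of the robot, y to its left, z up, the work surface at z = 0. Lengths are in m, angles in rad, forces in N, time in s.
With the tool pointing down it reaches from about 0.425 to 1.025 m from the base axis. Payload 3.6 kg.
Tool frame: the origin (TCP) lies on the centre line of the jaws, within the pads' length; the fingertips stand nose_length ahead of it and the grasp point (between the pads) lies 6 mm ahead of it (nose_length is the distance from the TCP to the fingertips, in m); y points along the fingers, z is the direction in which the jaws open and shut, and the axes are right-handed (so a half turn about y gives the same grasp; the last joint's range is limited). The gripper opens to 85 mm and grips with 20 to 120 N. Pads are 22 mm wide; open, the fingers measure 114 mm over their backs; the gripper's body (76 mm by 85 mm) begins 54 mm behind the grasp point. The pads swing forward as they close: fully open they stand 13 mm farther back than shut.
Start: joints at [-1.387, 0.591, 0.048, 1.609, -0.033, 0.943, -0.034], TCP at [0.199, 0.697, 0.23] pointing down, gripper open.
Joint ranges: [-2.69, 2.69], [-0.47, 2.24], [-1.27, 1.36], [0.19, 2.51], [-1.53, 4.68], [0.08, 2.07], [-3.09, 3.09]. Speed limits (rad/s): [2.57, 2.57, 3.14, 3.14, 3.14, 3.14, 3.14].

## Interface

Orientations are given as a unit quaternion [x, y, z, w].
In Python, from station import state, read_camera, job_done, nose_length gives the robot as it stands. The module is installed in compiled form; this text tells all that it offers.
- The arm moves only by the tool arm_command, never from a script. Its argument "targets" is a list of rows, each a list of 7 numbers: the opening, from 0 (shut) to 1 (fully open), then the shift along the tool's x, y, z each as a share of 0.05 m, from -1 to 1, then the turn, a rotation vector about the tool's x, y, z each as a share of 0.15 rad, from -1 to 1. A call has 1 to 20 rows; each row shifts and turns the commanded pose from where the row before left it, along the tool's axes as they then stand; what a row does not reach is not made up. A row lasts 1/8 s, in which the tool goes at most 62.5 mm and 10.7 degrees, less where a joint would pass 70% of its speed; a pose out of reach is approached as far as the arm can. A call with a number of a shift or a turn outside -1 to 1 is refused whole. A call with a gripper value outside its range is refused whole. The fingers move at their own pace and stop on an object; "force" is the grip in N (left out, the last holds). Time passes only in rows, so rows that do not move let the fingers close. It gives the time, the measured TCP pose, the force and the opening at its end, in the units of the state.
- state(): the state, without advancing time (a new reading comes with each control period).
- read_camera(name): name is "side" or "top"; returns a dict with "frame" (480x640x3 uint8, blue, green, red), "range_z" (480x640 float32, m along the optical axis (not along the pixel's ray), 0 where there is no reading), "fx", "fy", "cx", "cy" (pixels), "R" (3x3) and "t" (3): a world point X has camera coordinates R X + t. Camera axes: x right, y down, z forward; pixel columns grow to the right and rows downward; lengths in m; the calibration is good to about 2 mm. A picture is of the moment at which its call begins.
- job_done(): hands the job in, once; it reports no verdict.
The state is a dict: "time": time; "joint_positions": joint angles; "qvel": joint speeds; "joint_torque": joint torques, N m; "eef_pos": TCP position; "eef_rot": TCP orientation; "ft_force": force on the tool from outside, world axes, zero at the start; "ft_torque": the same for the moment, N m; "opening": finger opening in m.
Only numpy, scipy, OpenCV 4.12 (cv2) and the standard library are available. Lean on these libraries where they do the work, as an engineer would, in place of code of your own. Each camera call takes 0.05 s, during which the arm holds its last target. There are 200 camera calls.

## Working session

There is one attempt and no reset: what is moved stays moved. The work goes in short steps, Python scripts to look and compute and a tool call to move; the robot and the scene stay as the last step left them, time stands still between calls to the robot, and variables do not carry over. Pictures are saved under pics/ and viewed, about 8 in all and at most 12, crops included, and the job is handed in when it is done.

Besides the shell and the picture viewer there is one more tool, called after ">>>" as name([rows], argument=value, ...), one row to a line, values as JSON. arm_command: Moves the arm, as the interface text tells. Shift numbers are shares of 0.05 m and turn numbers shares of 0.15 rad, none past 1 either way. Its arguments: {"type":"object","properties":{"targets":{"type":"array","items":{"type":"array","items":{"type":"number"}}},"force":{"type":"number"}},"required":["targets"]}

```bash
ls; mkdir -p pics; python3 - <<'E'
from station import *
import cv2,numpy as np
s=state(); print(s, nose_length)
for n in("top","side"):
    c=read_camera(n); cv2.imwrite(f"pics/{n}0.png",c["frame"]); np.savez(f"{n}0.npz",**c)
    print(n,c["fx"],c["fy"],c["cx"],c["cy"],c["R"].round(3).tolist(),c["t"].round(3))
E
```

```text
pics
{'time': 0.0, 'joint_positions': array([-1.38653133,  0.59209624,  0.04826737,  1.60982061, -0.03324373,
        0.94268394, -0.03372661]), 'qvel': array([ 0.00245335, -0.00196836, -0.00086282,  0.00044603, -0.00084811,
        0.00075034, -0.00137345]), 'joint_torque': array([ 1.51594918e-05, -5.48694921e+01,  1.54646404e+00, -1.98117810e+01,
        9.46129934e-03,  8.74095946e-03,  4.37105584e-06]), 'eef_pos': array([0.19856152, 0.69642434, 0.22835725]), 'eef_rot': array([ 0.70108119, -0.09790404,  0.09779469, -0.69952567]), 'ft_force': array([-0.67077461,  0.24766319, -0.37842177]), 'ft_torque': array([-0.0482942 , -0.04237986,  0.00067927]), 'opening': 0.08550336276875677} 0.025
top 596.3255628888428 596.3255628888428 333.3721383814608 245.10070364251493 [[-0.008, -1.0, 0.005], [-0.999, 0.008, -0.05], [0.05, -0.006, -0.999]] [0.011 0.527 1.452]
side 511.46807764404537 511.46807764404537 316.05452058535906 236.0080929754837 [[0.973, -0.232, 0.015], [-0.114, -0.533, -0.839], [0.203, 0.814, -0.544]] [-0.509  0.137  1.287]
```

View pics/top0.png

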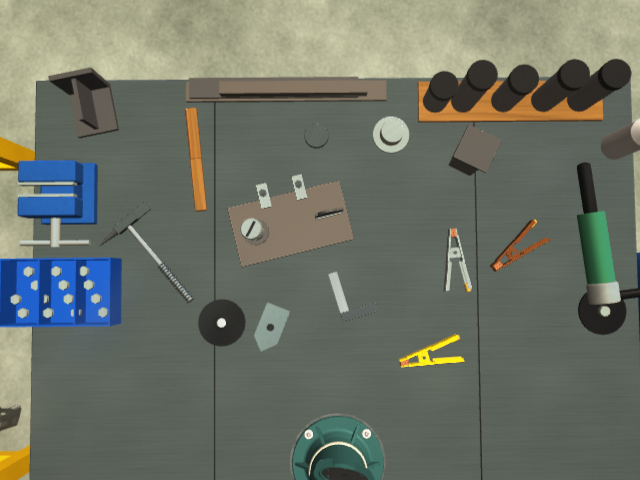

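View pics/side0.png

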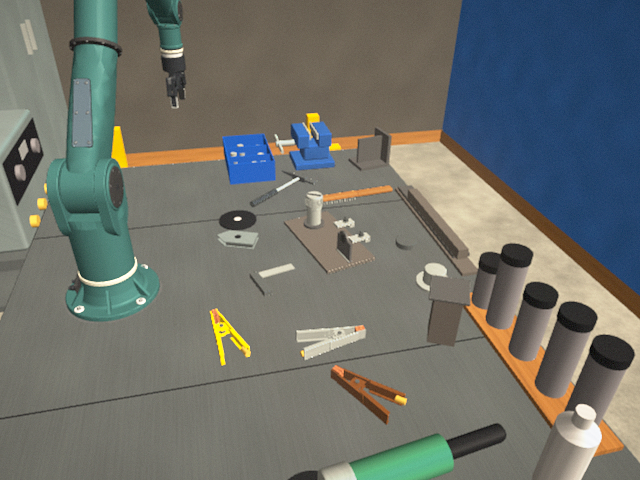

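The clamp candidates in the top view are grey with copper pads at (457,258), yellow at (432,355) and brown at (520,247). The grey one is meant. The lug is at (329,213), and the cap with its slot is at (252,230). Next I measure them and check the choice in a close crop.

```bash
cat > h.py <<'E'
import numpy as np,cv2
def cloud(c):
    z=c["range_z"].astype(float);v,u=np.indices(z.shape)
    P=np.stack([(u-c["cx"])/c["fx"]*z,(v-c["cy"])/c["fy"]*z,z],-1)
    W=(P-c["t"])@c["R"]; W[z==0]=np.nan
    return W
def rect(p): return cv2.minAreaRect(p.astype(np.float32)*1000)
def px(c,X):
    p=c["R"]@np.asarray(X)+c["t"]; return c["fx"]*p[0]/p[2]+c["cx"],c["fy"]*p[1]/p[2]+c["cy"]
E
python3 - <<'E'
from h import *
c=dict(np.load("top0.npz"));W=cloud(c)
s=dict(np.load("side0.npz"));S=cloud(s)
def box(W,u0,u1,v0,v1):
    return W[v0:v1,u0:u1].reshape(-1,3)
print("table z",np.nanmedian(box(W,260,300,350,400)[:,2]),np.nanmedian(box(W,480,520,280,330)[:,2]),"side",np.nanmedian(box(S,280,310,290,310)[:,2]))
p=box(W,435,480,220,300);q=p[p[:,2]>.012];print("clamp",len(q),rect(q[:,:2]),q[:,2].max(),np.median(q[:,2]))
p=box(W,225,360,175,270);q=p[(p[:,2]>.005)&(p[:,2]<.016)];print("plate",len(q),rect(q[:,:2]))
q=p[(p[:,2]>.045)&(p[:,1]<.08)];print("lug",len(q),rect(q[:,:2]),q[:,2].max(),q.min(0),q.max(0))
q=p[(p[:,2]>.09)&(p[:,1]>.1)];print("cap",len(q),rect(q[:,:2]),q[:,2].max(),np.median(q[:,2]),q[:,:2].min(0)/2+q[:,:2].max(0)/2)
sp=S[180:280,280:390].reshape(-1,3)
q=sp[(sp[:,2]>.03)&(sp[:,1]<.1)];print("lug side",len(q),q[np.nanargmax(q[:,2])] ,rect(q[:,:2]))
q=sp[(sp[:,2]>.09)&(sp[:,1]>.1)];print("cap side",len(q),rect(q[:,:2]),q[:,2].max())
sp=S[310:370,285:375].reshape(-1,3)
q=sp[sp[:,2]>.012];print("clamp side",len(q),rect(q[:,:2]),q[:,2].max())
a=cv2.resize(c["frame"][215:305,425:485],None,fx=5,fy=5,interpolation=2)
b=cv2.resize(c["frame"][175:270,225:360],None,fx=3.2,fy=3.2,interpolation=2)
im=np.zeros((450,800,3),np.uint8);im[:450,:300]=a;im[:b.shape[0],310:310+b.shape[1]]=b
cv2.imwrite("pics/crop1.png",im)
E
```

```text
table z -0.0008649560330646418 -0.0015951803874207826 side -0.002031142426468825
clamp 609 ((483.29315185546875, -280.76824951171875), (159.5197296142578, 66.47779846191406), 12.41755199432373) 0.03620081025367616 0.024101876664881942
plate 5656 ((585.8848266601562, 107.52891540527344), (330.35198974609375, 233.39675903320312), 89.37114715576172)
lug 111 ((603.8700561523438, 17.424108505249023), (7.193742275238037, 69.88447570800781), 13.664958953857422) 0.08991472979234272 [ 0.59322949 -0.01703037  0.04516834] [0.61423576 0.05205867 0.08991473]
cap 405 ((560.2957153320312, 196.59320068359375), (50.7600212097168, 50.68263244628906), 62.24211502075195) 0.11909362642105571 0.10890634073124152 [0.56093287 0.19663184]
lug side 242 [0.60259633 0.01355178 0.08575989] ((626.8488159179688, 45.692562103271484), (133.1988525390625, 53.29391860961914), 58.094635009765625)
cap side 194 ((561.6573486328125, 189.56741333007812), (48.78724670410156, 52.23984146118164), 23.125219345092773) 0.11190267087129656
clamp side 890 ((486.3058166503906, -336.2364196777344), (125.96958923339844, 152.49429321289062), 86.28044891357422) 0.030875999407394255
```

View pics/crop1.png

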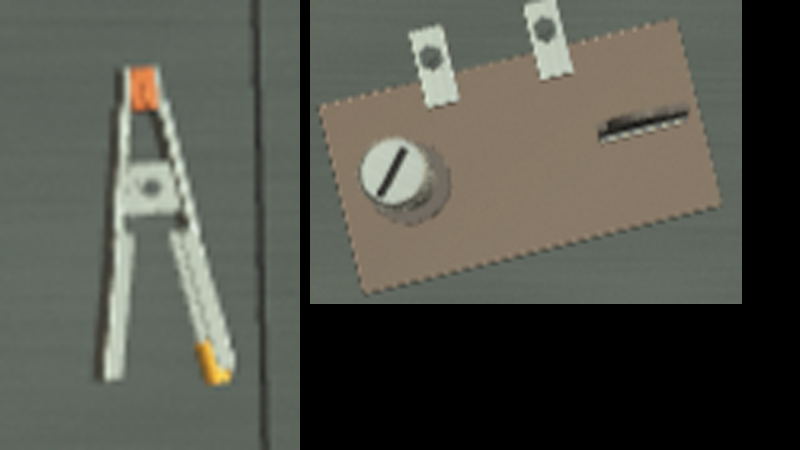

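The crop confirms the grey clamp. Its copper pads are at about px (454,233), the pivot at (455,252), and the handle ends at (447,290) and (469,291). The lug and cap agree with each other: 184.4 mm apart against the nominal 185, with yaw matching.

```bash
cat >> h.py <<'E'
from scipy.spatial.transform import Rotation as Ro
def tgt(yaw,flip=0):   # tool pointing down, jaw-opening axis (tool z) at world angle yaw
    z=np.array([np.cos(yaw),np.sin(yaw),0]);y=np.array([0,0,-1.]);x=np.cross(y,z)
    return Ro.from_matrix(np.stack([x,y,z],1))
def plan(s,pos,yaw):
    R=Ro.from_quat(s["eef_rot"]);Rt=tgt(yaw)
    d=np.asarray(pos)-s["eef_pos"]
    print("rows-shift now",(R.inv().apply(d)/.05).round(2),"in target frame",(Rt.inv().apply(d)/.05).round(2),"turn rows",((R.inv()*Rt).as_rotvec()/.15).round(2))
E
python3 - <<'E'
from h import *
from station import *
c=dict(np.load("top0.npz"));W=cloud(c);f=c["frame"].astype(int)
v,u=np.indices(W.shape[:2])
reg=(u>437)&(u<478)&(v>222)&(v<296)&(W[...,2]>.014)
cop=reg&(v<245)&(f[...,2]-f[...,0]>60)
print("jaw",np.median(W[cop],0),cop.sum())
H=reg&(v>258)
for n,m in(("L",H&(u<455-(v-258)*.0+2)),("R",H&(u>=457))):
    p=W[m];vx,vy,x0,y0=cv2.fitLine(p[:,:2].astype(np.float32),2,0,.01,.01).ravel();print(n,len(p),p.min(0).round(4),p.max(0).round(4),np.degrees(np.arctan2(vy,vx)),x0,y0,np.percentile(p[:,2],[10,50,90]))
    for X in(.49-.062,):print("y at x",X,y0+vy/vx*(X-x0))
print("pivotblock",np.median(W[248:257,452:459].reshape(-1,3),0))
print("post",np.median(W[135:165,462:492].reshape(-1,3),0))
s=state();R=Ro.from_quat(s["eef_rot"]).as_matrix();print(R.round(3),"zyaw",np.degrees(np.arctan2(R[1,2],R[0,2])))
E
```

```text
jaw [ 0.55340638 -0.2864347   0.02691217] 44
L 152 [ 0.4119 -0.28    0.0141] [ 0.4899 -0.2641  0.0362] -5.1023407 0.45087793 -0.27137282 [0.01947701 0.02541873 0.03018443]
y at x 0.428 -0.26933008
R 144 [ 0.4113 -0.3277  0.0141] [ 0.4897 -0.3038  0.0346] 11.075761 0.44689494 -0.3161607 [0.01749738 0.02518373 0.02945862]
y at x 0.428 -0.31985945
pivotblock [nan nan nan]
post [nan nan nan]
[[ 0.962 -0.     0.274]
 [-0.274 -0.002  0.962]
 [ 0.    -1.    -0.002]] zyaw 74.08761474834796
```

>>> arm_command([
  [1,0.95,0,-0.15,0,0.47,0],
  [1,0.95,0,-0.15,0,0.47,0],
  [1,0.95,0,-0.15,0,0.47,0],
  [1,0.95,0,-0.15,0,0.47,0],
  [1,0.95,0,-0.15,0,0.47,0],
  [1,0.95,0,-0.15,0,0.47,0],
  [1,0.95,0,-0.15,0,0.47,0],
  [1,0.95,0,-0.15,0,0.47,0],
  [1,0.95,0,-0.15,0,0.5,0],
  [1,0.95,0,-0.15,0,0.5,0],
  [1,0.95,0,-0.15,0,0.5,0],
  [1,0.95,0,-0.15,0,0.5,0],
  [1,0.95,0,-0.15,0,0.55,0],
  [1,0.95,0,-0.15,0,0.55,0],
  [1,0.95,0,-0.15,0,0.55,0],
  [1,0.95,0,-0.15,0,0.55,0],
  [1,0.95,0,-0.15,0,0.55,0],
  [1,0.95,0,-0.15,0,0.55,0],
  [1,0.95,0,-0.15,0,0.55,0],
  [1,0.95,0,-0.15,0,0.55,0],
])

```text
time: 2.6
eef_pos: [0.5722, -0.0929, 0.2292]
eef_rot: [0.438, -0.555, 0.555, -0.438]
ft_force: [-0.1, 0.5, 0.0]
opening: 0.0855
```

```bash
python3 - <<'E'
from h import *
from station import *
s=state();R=Ro.from_quat(s["eef_rot"]).as_matrix();print(s["eef_pos"],"zyaw",np.degrees(np.arctan2(R[1,2],R[0,2])),s["time"],s["joint_positions"].round(2))
plan(s,[.4445,-.2935,.15],np.radians(-86.7))
E
```

```text
[ 0.57224318 -0.09291608  0.22923885] zyaw -13.384011465332003 2.6 [-0.29  0.45  0.51  1.96 -0.3   0.81  0.15]
rows-shift now [ 4.49  1.59 -1.56] in target frame [2.78 1.58 3.86] turn rows [-0.    8.53  0.  ]
```

>>> arm_command([
  [1,0.9,0.32,-0.31,0,0,0],
  [1,0.9,0.32,-0.31,0,0,0],
  [1,0.9,0.32,-0.31,0,0,0],
  [1,0.9,0.32,-0.31,0,0,0],
  [1,0.9,0.32,-0.31,0,0,0],
  [1,0,0,0,0,0.95,0],
  [1,0,0,0,0,0.95,0],
  [1,0,0,0,0,0.95,0],
  [1,0,0,0,0,0.95,0],
  [1,0,0,0,0,0.95,0],
  [1,0,0,0,0,0.95,0],
  [1,0,0,0,0,0.95,0],
  [1,0,0,0,0,0.95,0],
  [1,0,0,0,0,0.95,0],
  [1,0,0,0,0,0,0],
])

```text
time: 4.47
eef_pos: [0.4457, -0.2923, 0.1491]
eef_rot: [-0.021, 0.707, -0.707, 0.021]
ft_force: [-0.1, 0.5, 0.2]
opening: 0.0853
```

```bash
python3 - <<'E'
from h import *
from station import *
s=state();R=Ro.from_quat(s["eef_rot"]).as_matrix();print(s["eef_pos"],"zyaw",np.degrees(np.arctan2(R[1,2],R[0,2])),s["time"],s["joint_positions"].round(2))
plan(s,[.4445,-.2935,.031],np.radians(-86.7))
c=read_camera("side");cv2.imwrite("pics/s1.png",cv2.resize(c["frame"][230:390,250:450],None,fx=4,fy=4)[:600])
E
```

```text
[ 0.44567787 -0.29234868  0.14910825] zyaw -86.59448316136304 4.475 [-0.06  0.6   0.8   2.13 -0.69  0.69 -0.31]
rows-shift now [0.02 2.36 0.02] in target frame [0.02 2.36 0.02] turn rows [0.   0.01 0.01]
```

View pics/s1.png

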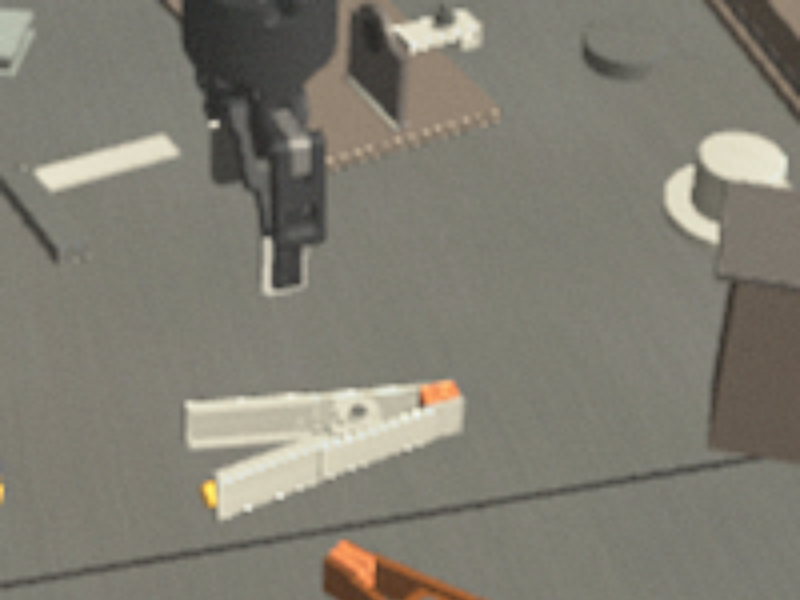

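>>> arm_command([
  [1,0,0.78,0,0,0,0],
  [1,0,0.78,0,0,0,0],
  [1,0,0.76,0,0,0,0],
  [1,0,0,0,0,0,0],
  [0.65,0,0,0,0,0,0],
  [0.55,0,0,0,0,0,0],
  [0.45,0,0,0,0,0,0],
  [0.3,0,0,0,0,0,0],
  [0.2,0,0,0,0,0,0],
  [0.1,0,0,0,0,0,0],
  [0,0,0,0,0,0,0],
  [0,0,0,0,0,0,0],
], force=60)

```text
time: 6.02
eef_pos: [0.4457, -0.2927, 0.0334]
eef_rot: [-0.02, 0.707, -0.707, 0.02]
ft_force: [0.5, -0.2, 0.2]
opening: 0.0003
```

```bash
python3 - <<'E'
from h import *
from station import *
s=state();print(s["eef_pos"],s["opening"],s["ft_force"],s["time"])
c=read_camera("side");cv2.imwrite("pics/s2.png",cv2.resize(c["frame"][270:370,270:400],None,fx=5,fy=5))
E
```

```text
[ 0.44574683 -0.29272021  0.03344708] 0.00025335988016911065 [ 0.45012391 -0.21250924  0.199625  ] 6.025
```

View pics/s2.png

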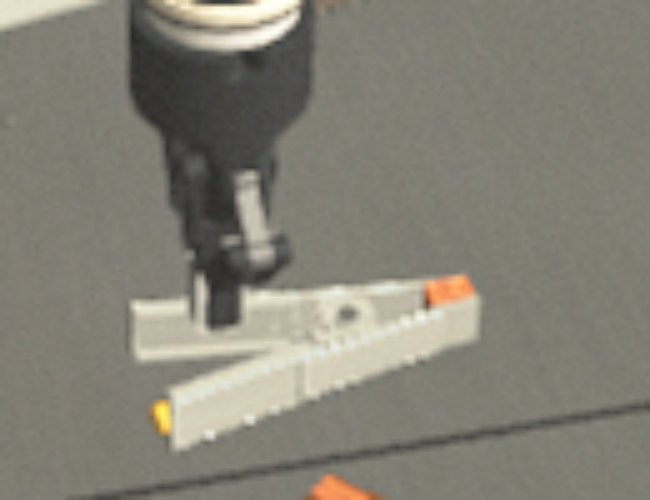

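```bash
python3 - <<'E'
from h import *
from station import *
c=read_camera("side");np.savez("side2.npz",**c)
for z in(.008,.02,.03):
  print(z,[round(float(a),1) for a in px(c,[.4457,-.2927,z])],end=" ")
W=cloud(c)
print()
for (v,u) in[(334,313),(330,313),(324,313),(316,314),(333,302),(345,312),(330,325),(333,340),(330,362)]: print(u,v,W[v,u].round(4))
c=read_camera("top");np.savez("top2.npz",**c);W=cloud(c)
cv2.imwrite("pics/t2.png",cv2.resize(c["frame"][200:320,400:520],None,fx=5,fy=5))
for z in(.0,.02,.03,.1):
  print(z,[round(float(a),1) for a in px(c,[.4457,-.2927,z])],end=" ")
E
```

```text
0.008 [312.5, 342.1] 0.02 [312.6, 338.1] 0.03 [312.7, 334.8] 
313 334 [ 0.4427 -0.3079  0.0472]
313 330 [ 0.4421 -0.3098  0.0608]
313 324 [ 0.4363 -0.3324  0.0995]
314 316 [ 0.443  -0.3127  0.1028]
302 333 [ 0.4246 -0.2795  0.0274]
312 345 [ 0.4381 -0.3194  0.0268]
325 330 [ 0.4766 -0.2814  0.0276]
340 333 [ 0.5073 -0.2959  0.0256]
362 330 [ 0.5595 -0.2936  0.0219]
0.0 [454.4, 277.0] 0.02 [456.1, 277.1] 0.03 [457.0, 277.1] 0.1 [463.4, 277.2]
```

View pics/t2.png

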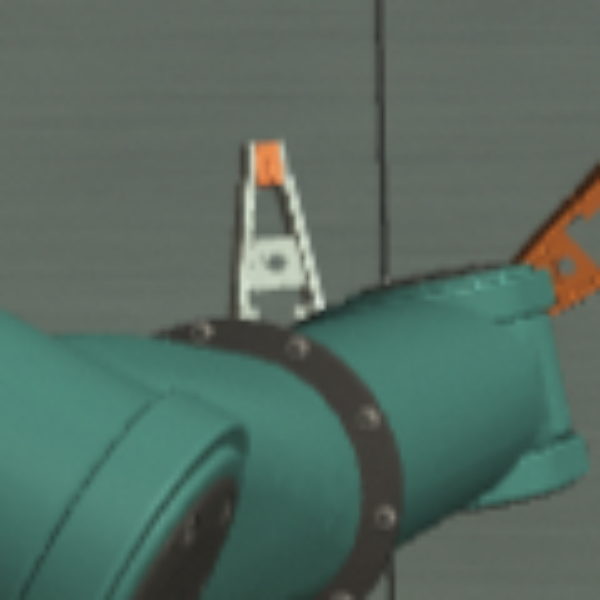

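```bash
python3 - <<'E'
from h import *
import station
c=dict(np.load("side2.npz"));W=cloud(c)
for v in range(326,346): print(v,W[v,310].round(3),W[v,314].round(3),W[v,317].round(3),c["frame"][v,314])
print(station.nose_length,type(station.nose_length), station.state()["eef_pos"],station.state()["ft_force"])
E
```

```text
326 [ 0.437 -0.302  0.067] [ 0.437 -0.339  0.1  ] [ 0.442 -0.345  0.105] [44 50 49]
327 [ 0.437 -0.302  0.063] [ 0.437 -0.337  0.095] [ 0.446 -0.329  0.086] [50 50 55]
328 [ 0.437 -0.303  0.061] [ 0.439 -0.331  0.086] [ 0.452 -0.307  0.062] [60 66 69]
329 [ 0.437 -0.303  0.058] [ 0.444 -0.313  0.066] [ 0.451 -0.308  0.06 ] [75 77 77]
330 [ 0.438 -0.299  0.052] [ 0.444 -0.31   0.06 ] [ 0.451 -0.307  0.057] [71 73 74]
331 [ 0.437 -0.302  0.052] [ 0.445 -0.308  0.056] [ 0.451 -0.31   0.056] [74 75 78]
332 [ 0.437 -0.305  0.051] [ 0.445 -0.307  0.052] [ 0.451 -0.31   0.053] [68 73 73]
333 [ 0.437 -0.302  0.046] [ 0.444 -0.31   0.051] [ 0.452 -0.305  0.046] [72 76 76]
334 [ 0.437 -0.303  0.044] [ 0.445 -0.308  0.047] [ 0.452 -0.308  0.045] [64 65 66]
335 [ 0.437 -0.303  0.041] [ 0.444 -0.31   0.046] [ 0.452 -0.308  0.042] [108 117 118]
336 [ 0.438 -0.301  0.036] [ 0.446 -0.303  0.036] [ 0.46  -0.275  0.007] [151 169 172]
337 [ 0.444 -0.276  0.008] [ 0.453 -0.275  0.005] [ 0.46  -0.276  0.004] [161 183 187]
338 [ 0.444 -0.275  0.004] [ 0.454 -0.273  0.   ] [ 0.459 -0.278  0.004] [175 195 202]
339 [ 0.444 -0.275  0.001] [ 0.453 -0.275 -0.001] [ 0.46  -0.276 -0.001] [198 220 226]
340 [ 0.443 -0.281  0.004] [ 0.452 -0.279  0.   ] [ 0.458 -0.283  0.002] [177 198 203]
341 [ 0.443 -0.28  -0.   ] [ 0.452 -0.282 -0.   ] [ 0.459 -0.28  -0.004] [128 138 142]
342 [ 0.443 -0.281 -0.003] [ 0.452 -0.281 -0.005] [ 0.458 -0.286 -0.001] [115 125 127]
343 [ 0.442 -0.285 -0.001] [ 0.451 -0.284 -0.005] [ 0.457 -0.29  -0.   ] [140 153 154]
344 [ 0.442 -0.285 -0.004] [ 0.45  -0.29  -0.002] [ 0.449 -0.319  0.027] [181 204 205]
345 [ 0.44  -0.292 -0.001] [ 0.443 -0.319  0.025] [ 0.449 -0.321  0.026] [194 221 225]
0.025 <class 'float'> [ 0.44570576 -0.29277728  0.03347113] [ 0.26755862 -0.74138409  0.16991866]
```

The shut fingers stopped above the handles. Their tips sit at z≈0.038, although the reported TCP z is 0.033. The picture shows this too, with the finger ending at px (315,335). So the nose looks about 30 mm shorter than stated. I'll open, go lower in guarded steps and re-measure.

>>> arm_command([
  [1,0,0,0,0,0,0],
  [1,0,0,0,0,0,0],
  [1,0,0,0,0,0,0],
  [1,0,0,0,0,0,0],
  [1,0,0.1,0,0,0,0],
  [1,0,0.1,0,0,0,0],
  [1,0,0,0,0,0,0],
])

```text
time: 7.05
eef_pos: [0.4454, -0.2925, 0.023]
eef_rot: [-0.021, 0.707, -0.707, 0.02]
ft_force: [-0.6, 0.9, -0.3]
opening: 0.0851
```

```bash
python3 - <<'E'
from h import *
from station import *
s=state();print(s["eef_pos"],s["opening"],s["ft_force"])
c=read_camera("side");np.savez("side3.npz",**c);W=cloud(c)
m=(abs(W[...,0]-.445)<.02)&(W[...,2]>.012)&(W[...,2]<.11)
for a,b in((-.36,-.325),(-.265,-.23)):
  q=m&(W[...,1]>a)&(W[...,1]<b); print(a,q.sum(),[ (v,W[v][q[v]].mean(0).round(3).tolist()) for v in np.where(q.any(1))[0][-4:]])
cv2.imwrite("pics/s3.png",cv2.resize(c["frame"][270:370,270:400],None,fx=5,fy=5))
E
```

```text
[ 0.44544032 -0.29247603  0.02295004] 0.08507250529928802 [-0.57225821  0.85034714 -0.27379089]
-0.36 237 [(np.int64(352), [0.435, -0.328, 0.015]), (np.int64(353), [0.429, -0.331, 0.017]), (np.int64(354), [0.429, -0.332, 0.014]), (np.int64(355), [0.428, -0.333, 0.013])]
-0.265 81 [(np.int64(318), [0.438, -0.252, 0.045]), (np.int64(319), [0.438, -0.253, 0.042]), (np.int64(320), [0.441, -0.253, 0.039]), (np.int64(321), [0.437, -0.254, 0.038])]
```

View pics/s3.png

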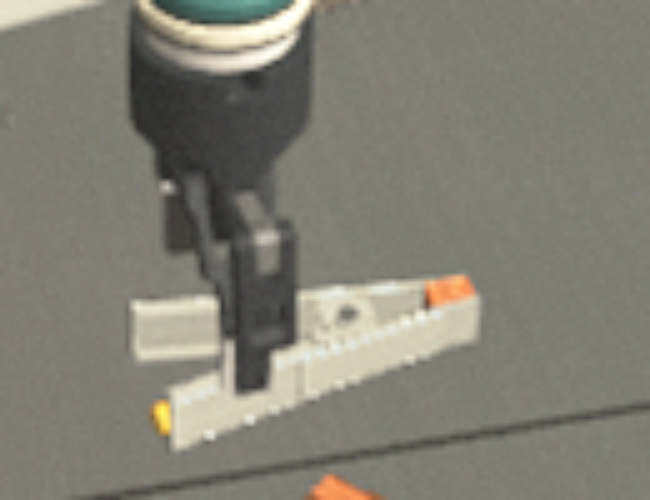

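```bash
python3 - <<'E'
from h import *
c=dict(np.load("side3.npz"));W=cloud(c)
for v in range(332,352,2): print(v,W[v,318].round(3),W[v,321].round(3))
E
```

```text
332 [ 0.438 -0.367  0.109] [ 0.444 -0.367  0.108]
334 [ 0.438 -0.367  0.104] [ 0.448 -0.354  0.089]
336 [ 0.439 -0.366  0.097] [ 0.446 -0.363  0.092]
338 [ 0.438 -0.371  0.097] [ 0.445 -0.368  0.092]
340 [ 0.438 -0.369  0.089] [ 0.444 -0.37   0.089]
342 [ 0.443 -0.351  0.065] [ 0.45  -0.351  0.063]
344 [ 0.443 -0.351  0.059] [ 0.449 -0.352  0.059]
346 [ 0.443 -0.351  0.053] [ 0.45  -0.351  0.052]
348 [ 0.443 -0.353  0.05 ] [ 0.45  -0.349  0.044]
350 [ 0.45  -0.326  0.016] [nan nan nan]
```

Open, the tips are at z≈0.044 with the TCP reported at 0.023, so both readings agree: the true tips sit about 30 mm higher than the nominal nose. I'll work with reported z = true z − 0.03.

>>> arm_command([
  [1,0,0.15,0,0,0,0],
  [1,0,0.15,0,0,0,0],
  [1,0,0.15,0,0,0,0],
  [1,0,0,0,0,0,0],
  [0.65,0,0,0,0,0,0],
  [0.5,0,0,0,0,0,0],
  [0.4,0,0,0,0,0,0],
  [0.3,0,0,0,0,0,0],
  [0.2,0,0,0,0,0,0],
  [0.2,0,0,0,0,0,0],
  [0,0,0,0,0,0,0],
  [0,0,0,0,0,0,0],
], force=60)

```text
time: 8.6
eef_pos: [0.4463, -0.2952, 0.0041]
eef_rot: [0.018, -0.706, 0.708, -0.021]
ft_force: [-3.5, 0.5, 22.8]
opening: 0.0304
```

```bash
python3 - <<'E'
from h import *
from station import *
s=state();print(s["eef_pos"],s["opening"],s["ft_force"])
c=read_camera("side");np.savez("side4.npz",**c)
cv2.imwrite("pics/s4.png",cv2.resize(c["frame"][270:370,270:400],None,fx=5,fy=5))
E
```

```text
[ 0.44634853 -0.29524777  0.00405612] 0.03041099838230322 [-3.45965333  0.5185558  22.81334417]
```

View pics/s4.png

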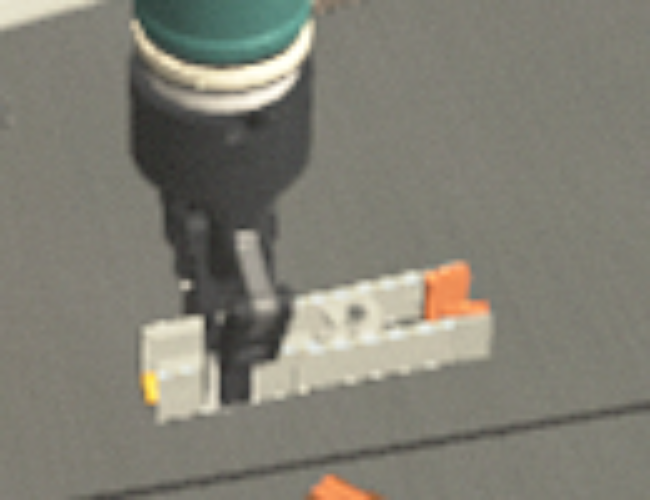

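The clamp is squeezed (opening 30 mm), and the copper jaws are open at px (357–367, 327–332). I'll lift it and turn it toward the lug's direction.

>>> arm_command([
  [0,0,-0.4,0,0,0,0],
  [0,0,-0.8,0,0,0,0],
  [0,0,-0.8,0,0,0,0],
  [0,0,0,0,0,-0.97,0],
  [0,0,0,0,0,-0.97,0],
  [0,0,0,0,0,-0.97,0],
  [0,0,0,0,0,-0.97,0],
  [0,0,0,0,0,-0.97,0],
  [0,0,0,0,0,-0.97,0],
  [0,0,0,0,0,-0.97,0],
  [0,0,0,0,0,-0.97,0],
  [0,0,0,0,0,-0.97,0],
  [0,0,0,0,0,-0.97,0],
  [0,0,0,0,0,-0.97,0],
  [0,0,0,0,0,-0.97,0],
  [0,0,0,0,0,0,0],
])

```text
time: 10.65
eef_pos: [0.4453, -0.2927, 0.101]
eef_rot: [-0.554, 0.439, -0.439, 0.554]
ft_force: [0.3, -0.4, -2.1]
opening: 0.0303
```

```bash
python3 - <<'E'
from h import *
from station import *
s=state();R=Ro.from_quat(s["eef_rot"]).as_matrix();print(s["eef_pos"],"zyaw",np.degrees(np.arctan2(R[1,2],R[0,2])),s["opening"],s["ft_force"],s["joint_positions"].round(2))
plan(s,[.650,-.172,.1],np.radians(13.65))
E
```

```text
[ 0.44529319 -0.29268348  0.10101291] zyaw 13.212501466324454 0.03031211318932005 [ 0.28027415 -0.36105136 -2.07557114] [ 0.33  0.56  0.23  2.14 -0.27  0.47  1.  ]
rows-shift now [-1.41  0.02  4.54] in target frame [-1.38  0.02  4.55] turn rows [ 0.   -0.05 -0.  ]
```

>>> arm_command([
  [0,-0.23,0,0.75,0,0,0],
  [0,-0.23,0,0.75,0,0,0],
  [0,-0.24,0,0.76,0,0,0],
  [0,-0.24,0,0.76,0,0,0],
  [0,-0.24,0,0.76,0,0,0],
  [0,-0.24,0,0.76,0,-0.05,0],
  [0,0,0,0,0,0,0],
  [0,0,0,0,0,0,0],
])

```text
time: 11.65
eef_pos: [0.6492, -0.1715, 0.1005]
eef_rot: [0.557, -0.437, 0.436, -0.555]
ft_force: [-1.1, -1.1, -2.2]
opening: 0.0305
```

```bash
python3 - <<'E'
from h import *
from station import *
s=state();R=Ro.from_quat(s["eef_rot"]).as_matrix();print(s["eef_pos"],"zyaw",np.degrees(np.arctan2(R[1,2],R[0,2])),s["opening"],s["time"])
L=np.array([.604,.0174]);ey=np.array([-.236,.972]);ex=np.array([.972,.236])
for n in("top","side"):
    c=read_camera(n);np.savez(n+"5.npz",**c);W=cloud(c);f=c["frame"].astype(int)
    m=(abs(W[...,0]-.65)<.12)&(abs(W[...,1]+.12)<.13)&(W[...,2]>.05)&(W[...,2]<.2)
    cp=m&(f[...,2]-f[...,0]>60)
    q=W[cp];
    lx=(q[:,:2]-L)@ex;ly=(q[:,:2]-L)@ey
    print(n,len(q),"cop lx",np.percentile(lx,[2,25,50,75,98]).round(4),"ly",np.percentile(ly,[2,50,98]).round(4),"z",np.percentile(q[:,2],[2,50,98]).round(4))
    # non-arm bright clamp
    g=m&(W[...,2]<.14)&(f.min(-1)>110); q=W[g];lx=(q[:,:2]-L)@ex;ly=(q[:,:2]-L)@ey
    k=(ly<-.06)
    print(" grey",len(q),"lx",np.percentile(lx,[2,50,98]).round(4),"ly",np.percentile(ly,[1,99]).round(4),"z",np.percentile(q[:,2],[2,50,98]).round(4))
    if n=="side": cv2.imwrite("pics/s5.png",cv2.resize(c["frame"][190:320,290:440],None,fx=5,fy=4.6))
E
```

```text
[ 0.64917073 -0.17147134  0.10048383] zyaw 13.679557639131055 0.03052646429259459 11.65
top 48 cop lx [-0.0158 -0.0122  0.0079  0.011   0.0144] ly [-0.0907 -0.081  -0.0718] z [0.1163 0.1212 0.1287]
 grey 306 lx [-0.0184  0.0026  0.0161] ly [-0.1694 -0.0735] z [0.0957 0.1198 0.1265]
side 75 cop lx [-0.0171 -0.0002  0.0042  0.0081  0.0119] ly [-0.2347 -0.2225 -0.08  ] z [0.0994 0.1127 0.1233]
 grey 261 lx [-0.0233 -0.0009  0.019 ] ly [-0.232  -0.0114] z [0.0668 0.1204 0.1369]
```

View pics/s5.png

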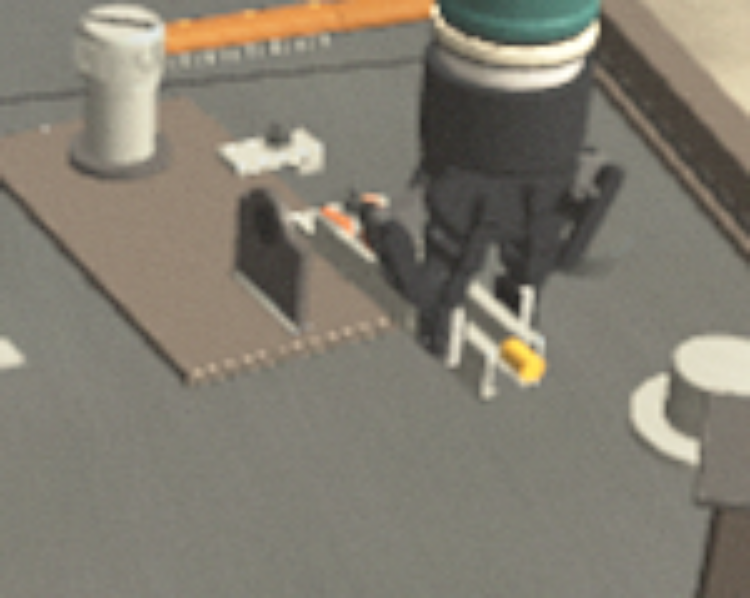

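The mouth is centred on the lug plane (pads at lx −15.8 and +14.4 mm), with pad centre at ly −81 mm and clamp top at z≈0.121. I'll descend 62 mm, then advance 60 mm.

>>> arm_command([
  [0,0,0.4,0,0,0,0],
  [0,0,0.5,0,0,0,0],
  [0,0,0.35,0,0,0,0],
  [0,0,0,0,0,0,0],
  [0,-0.3,0,0,0,0,0],
  [0,-0.3,0,0,0,0,0],
  [0,-0.3,0,0,0,0,0],
  [0,-0.3,0,0,0,0,0],
  [0,0,0,0,0,0,0],
  [0,0,0,0,0,0,0],
])

```text
time: 13.0
eef_pos: [0.6363, -0.1135, 0.0387]
eef_rot: [0.556, -0.436, 0.437, -0.556]
ft_force: [0.2, -0.2, -1.2]
opening: 0.0304
```

```bash
python3 - <<'E'
from h import *
from station import *
s=state();print(s["eef_pos"],s["opening"],s["ft_force"],s["ft_torque"],s["time"])
L=np.array([.604,.0174]);ey=np.array([-.236,.972]);ex=np.array([.972,.236])
c=read_camera("top");W=cloud(c);f=c["frame"].astype(int)
m=(abs(W[...,0]-.62)<.09)&(abs(W[...,1]+.05)<.12)&(W[...,2]>.03)&(W[...,2]<.2)
q=W[m&(f[...,2]-f[...,0]>60)];lx=(q[:,:2]-L)@ex;ly=(q[:,:2]-L)@ey
print(len(q),lx.round(4),np.percentile(ly,[2,50,98]).round(4),np.percentile(q[:,2],[2,50,98]).round(4))
cv2.imwrite("pics/t6.png",cv2.resize(c["frame"][170:270,300:420],None,fx=6,fy=6))
E
```

```text
[ 0.63626924 -0.11354374  0.03869422] 0.03044848205873928 [ 0.24118723 -0.16955738 -1.24010651] [-0.0771496   0.02162783  0.02646644] 13.0
42 [ 0.0143  0.0166  0.0148  0.0143  0.0136  0.0133  0.0123  0.0121  0.0115
  0.0128  0.012   0.0117  0.0112  0.0107  0.0098  0.0095  0.0094  0.0104
  0.0102  0.0089  0.0088  0.0079  0.0074 -0.0083 -0.0095 -0.0102 -0.0107
 -0.0107 -0.0112 -0.0113 -0.0118 -0.0122 -0.0136 -0.0115 -0.012  -0.0124
 -0.0131 -0.0136 -0.0139 -0.0132 -0.0142 -0.0149] [-0.0312 -0.022  -0.0128] [0.0536 0.0606 0.0658]
```

View pics/t6.png

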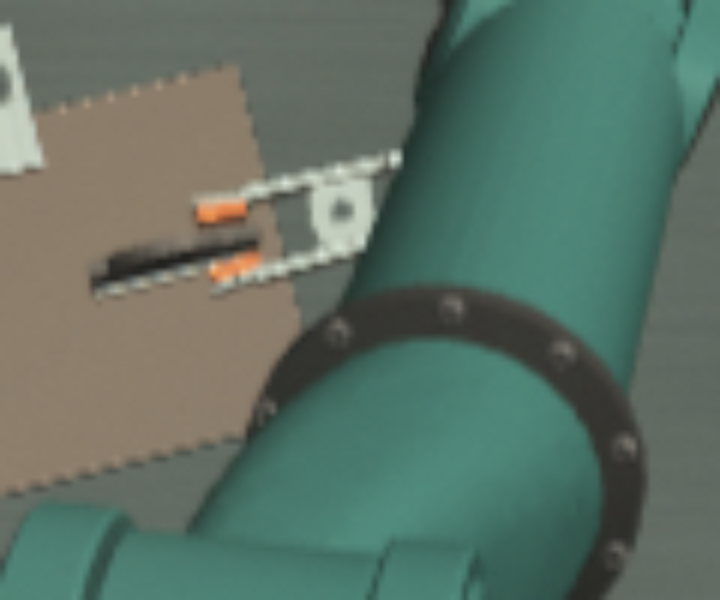

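The lug edge (px ≈(343,210)) is between the pads, and pad centre is 13 mm past the edge. I'll release and rise.

>>> arm_command([
  [0.5,0,0,0,0,0,0],
  [0.7,0,0,0,0,0,0],
  [1,0,0,0,0,0,0],
  [1,0,0,0,0,0,0],
  [1,0,0,0,0,0,0],
  [1,0,0,0,0,0,0],
  [1,0,-0.3,0,0,0,0],
  [1,0,-0.5,0,0,0,0],
  [1,0,-0.8,0,0,0,0],
  [1,0,-0.8,0,0,0,0],
  [1,0,-0.8,0,0,0,0],
  [1,0,0,0,0,0,0],
])

```text
time: 14.55
eef_pos: [0.6387, -0.114, 0.2034]
eef_rot: [-0.555, 0.434, -0.439, 0.558]
ft_force: [-0.2, -0.4, -0.6]
opening: 0.0855
```

```bash
python3 - <<'E'
from h import *
from station import *
s=state();R=Ro.from_quat(s["eef_rot"]).as_matrix();print(s["eef_pos"],"zyaw",np.degrees(np.arctan2(R[1,2],R[0,2])),s["opening"],s["ft_force"],s["ft_torque"],s["time"],s["joint_positions"].round(2))
L=np.array([.604,.0174]);ey=np.array([-.236,.972]);ex=np.array([.972,.236])
c=read_camera("top");W=cloud(c);f=c["frame"].astype(int)
m=(abs(W[...,0]-.62)<.09)&(abs(W[...,1]+.05)<.12)&(W[...,2]>.03)&(W[...,2]<.2)
q=W[m&(f[...,2]-f[...,0]>60)];lx=(q[:,:2]-L)@ex;ly=(q[:,:2]-L)@ey
print(len(q),lx.round(4),np.percentile(ly,[2,50,98]).round(4),np.percentile(q[:,2],[2,50,98]).round(4))
plan(s,[.5607,.1966,.15],np.radians(13.65))
E
```

```text
[ 0.63872012 -0.11399883  0.20338247] zyaw 13.731817680402308 0.085482616069155 [-0.17661386 -0.40745174 -0.64009034] [-0.03920909 -0.02895696  0.0277767 ] 14.55 [-0.14  0.54  0.35  1.83 -0.25  0.81  0.58]
47 [ 0.0094  0.0097  0.0081  0.0097  0.0088  0.0081  0.0079  0.0074  0.0064
  0.0064  0.0079  0.0072  0.007   0.006   0.0059  0.0054  0.0045  0.0037
  0.0057  0.0048  0.0045  0.0041 -0.0023 -0.0022 -0.003  -0.0033 -0.0036
 -0.003  -0.0029 -0.0033 -0.0037 -0.0042 -0.0044 -0.0053 -0.0064 -0.007
 -0.0044 -0.0048 -0.0053 -0.006  -0.007  -0.0069 -0.0083 -0.0086 -0.0071
 -0.0079 -0.0085] [-0.0327 -0.0238 -0.0148] [0.0548 0.0608 0.0684]
rows-shift now [-6.41  1.05 -0.05] in target frame [-6.4   1.07 -0.05] turn rows [-0.06  0.01  0.02]
```

The clamp bites: pads closed on the lug at ±2.5 mm, pad centre 11 mm past the edge. Now I move to the cap and wind j7 up toward its + end, for a long clockwise turn in one grip.

>>> arm_command([
  [1,-0.8,0,0,0,0,0],
  [1,-0.8,0,0,0,0,0],
  [1,-0.8,0,0,0,0,0],
  [1,-0.8,0,0,0,0,0],
  [1,-0.8,0,0,0,0,0],
  [1,-0.8,0,0,0,0,0],
  [1,-0.8,0,0,0,0,0],
  [1,-0.8,0,0,0,0,0],
  [1,0,0,0,0,-1,0],
  [1,0,0,0,0,-1,0],
  [1,0,0,0,0,-1,0],
  [1,0,0,0,0,-1,0],
  [1,0,0,0,0,-1,0],
  [1,0,0,0,0,-1,0],
  [1,0,0,0,0,-1,0],
  [1,0,0,0,0,-1,0],
  [1,0,0,0,0,-1,0],
  [1,0,0,0,0,-1,0],
  [1,0,0,0,0,0,0],
])

```text
time: 16.98
eef_pos: [0.559, 0.1973, 0.1974]
eef_rot: [0.705, 0.058, -0.06, -0.705]
ft_force: [-0.1, 0.7, 0.4]
opening: 0.0857
```

```bash
cat > st.py <<'E'
from h import *
from station import *
import sys
s=state();R=Ro.from_quat(s["eef_rot"]).as_matrix();y=np.arctan2(R[1,2],R[0,2]);print(s["eef_pos"].round(4),"zyaw",round(y,4),"op",s["opening"].round(4),"F",s["ft_force"].round(1),"T",s["ft_torque"].round(3),s["time"],"q",s["joint_positions"].round(2),"tq7",s["joint_torque"][6].round(3),"tilt",R[2,1].round(4))
plan(s,[.5605,.1966,.071],y)
E
python3 st.py
```

```text
Traceback (most recent call last):
  File "st.py", line 4, in <module>
    s=state();R=Ro.from_quat(s["eef_rot"]).as_matrix();y=np.arctan2(R[1,2],R[0,2]);print(s["eef_pos"].round(4),"zyaw",round(y,4),"op",s["opening"].round(4),"F",s["ft_force"].round(1),"T",s["ft_torque"].round(3),s["time"],"q",s["joint_positions"].round(2),"tq7",s["joint_torque"][6].round(3),"tilt",R[2,1].round(4))
                                                                                                                                      ^^^^^^^^^^^^^^^^^^
AttributeError: 'float' object has no attribute 'round'
```

```bash
sed -i 's/s\["opening"\].round(4)/round(s["opening"],4)/' st.py; python3 st.py
```

```text
[0.559  0.1973 0.1974] zyaw 1.7382 op 0.0857 F [-0.1  0.7  0.4] T [ 0.012  0.029 -0.03 ] 16.975 q [-0.37  0.47 -0.06  1.94  0.04  0.74  1.29] tq7 0.205 tilt -1.0
rows-shift now [ 0.03  2.53 -0.02] in target frame [ 0.03  2.53 -0.02] turn rows [ 0.   -0.   -0.02]
```

>>> arm_command([
  [1,0,0,0,0,-1,0],
  [1,0,0,0,0,-1,0],
  [1,0,0,0,0,-1,0],
  [1,0,0,0,0,-1,0],
  [1,0,0,0,0,-1,0],
  [1,0,0,0,0,-1,0],
  [1,0,0,0,0,-1,0],
  [1,0,0,0,0,-1,0],
  [1,0,0,0,0,-1,0],
  [1,0,0.6,0,0,0,0],
  [1,0,0.6,0,0,0,0],
  [1,0,0.6,0,0,0,0],
  [1,0,0,0,0,0,0],
])

```text
time: 18.6
eef_pos: [0.5576, 0.1966, 0.106]
eef_rot: [-0.512, -0.484, 0.489, 0.514]
ft_force: [-0.2, 0.4, -0.1]
opening: 0.0852
```

```bash
python3 st.py
```

```text
[0.5576 0.1966 0.106 ] zyaw 3.0884 op 0.0852 F [-0.2  0.4 -0.1] T [-0.033 -0.076  0.021] 18.6 q [-0.16  0.61 -0.36  1.99  0.36  0.61  2.33] tq7 -0.048 tilt -1.0
rows-shift now [ 0.01  0.7  -0.06] in target frame [ 0.    0.7  -0.06] turn rows [-0.04  0.   -0.02]
```

>>> arm_command([
  [1,0,0.3,-0.06,0,0,0],
  [1,0,0.4,0,0,0,0],
  [1,0,0,0,0,0,0],
  [0.7,0,0,0,0,0,0],
  [0.4,0,0,0,0,0,0],
  [0.2,0,0,0,0,0,0],
  [0,0,0,0,0,0,0],
  [0,0,0,0,0,0,0],
], force=60)

```text
time: 19.6
eef_pos: [0.5619, 0.1978, 0.0745]
eef_rot: [-0.513, -0.486, 0.487, 0.513]
ft_force: [-2.6, -0.6, 5.9]
opening: 0.0506
```

```bash
python3 st.py; python3 - <<'E'
from h import *
from station import *
c=read_camera("side");np.savez("side7.npz",**c)
cv2.imwrite("pics/s7.png",cv2.resize(c["frame"][130:270,260:400],None,fx=4.2,fy=4.2))
E
```

```text
[0.5619 0.1978 0.0745] zyaw 3.0899 op 0.0506 F [-2.6 -0.6  5.9] T [-0.053  0.776 -0.11 ] 19.6 q [-0.18  0.66 -0.33  1.99  0.39  0.55  2.31] tq7 0.067 tilt -1.0
rows-shift now [-0.03  0.07  0.03] in target frame [-0.03  0.07  0.03] turn rows [-0.01  0.   -0.  ]
```

View pics/s7.png

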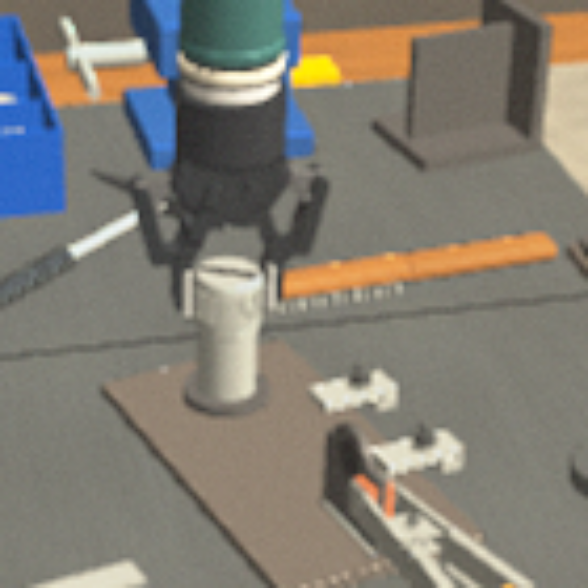

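Both fingers grip the cap (opening 50.6 mm; cap at px ≈(314,198)), and the clamp sits on the lug at (350,248). Now I screw down, watching the wrist moment and yaw lag.

>>> arm_command([
  [0,0,0,0,0,0.4,0],
  [0,0,0.001,0,0,0.8,0],
  [0,0,0.001,0,0,0.8,0],
  [0,0,0.001,0,0,0.8,0],
  [0,0,0.001,0,0,0.8,0],
  [0,0,0.001,0,0,0.8,0],
  [0,0,0.001,0,0,0.8,0],
  [0,0,0.001,0,0,0.8,0],
  [0,0,0.001,0,0,0.8,0],
  [0,0,0.001,0,0,0.8,0],
  [0,0,0.001,0,0,0.8,0],
  [0,0,0.001,0,0,0.8,0],
  [0,0,0.001,0,0,0.8,0],
])

```text
time: 21.28
eef_pos: [0.5635, 0.1963, 0.074]
eef_rot: [0.707, 0.006, -0.005, -0.707]
ft_force: [-1.1, -2.8, 4.2]
opening: 0.0511
```

```bash
python3 st.py
```

```text
[0.5635 0.1963 0.074 ] zyaw 1.5855 op 0.0511 F [-1.1 -2.8  4.2] T [-0.459  0.184  0.057] 21.275 q [-0.46  0.65  0.07  2.01 -0.09  0.49  1.26] tq7 0.346 tilt -1.0
rows-shift now [-0.06  0.06  0.01] in target frame [-0.06  0.06  0.01] turn rows [0.01 0.   0.01]
```

>>> arm_command([
  [0,0,0.001,0,0,0.5,0],
  [0,0,0.001,0,0,0.5,0],
  [0,0,0.001,0,0,0.5,0],
  [0,0,0.001,0,0,0.5,0],
  [0,0,0.001,0,0,0.5,0],
  [0,0,0.001,0,0,0.5,0],
])

```text
time: 22.02
eef_pos: [0.5634, 0.1956, 0.0738]
eef_rot: [0.691, -0.152, 0.153, -0.69]
ft_force: [-1.6, -4.6, 5.1]
opening: 0.0506
```

```bash
python3 st.py|head -1
```

```text
[0.5634 0.1956 0.0738] zyaw 1.1366 op 0.0506 F [-1.6 -4.6  5.1] T [-0.633  0.242  0.16 ] 22.025 q [-0.55  0.65  0.19  2.01 -0.24  0.5   0.96] tq7 0.191 tilt -1.0
```

>>> arm_command([
  [0,0,0.001,0,0,0.5,0],
  [0,0,0.001,0,0,0.5,0],
  [0,0,0.001,0,0,0.5,0],
  [0,0,0.001,0,0,0.5,0],
])

```text
time: 22.52
eef_pos: [0.5631, 0.1952, 0.0736]
eef_rot: [0.661, -0.254, 0.254, -0.659]
ft_force: [-2.4, -5.6, 6.9]
opening: 0.0505
```

```bash
python3 st.py|head -1
```

```text
[0.5631 0.1952 0.0736] zyaw 0.8365 op 0.0505 F [-2.4 -5.6  6.9] T [-0.785  0.284  0.07 ] 22.525 q [-0.6   0.66  0.27  2.01 -0.34  0.51  0.75] tq7 0.192 tilt -1.0
```

>>> arm_command([
  [0,0,0.001,0,0,0.5,0],
  [0,0,0.001,0,0,0.5,0],
  [0,0,0.001,0,0,0.5,0],
  [0,0,0.001,0,0,0.5,0],
])

```text
time: 23.02
eef_pos: [0.5642, 0.1925, 0.0735]
eef_rot: [0.619, -0.344, 0.348, -0.615]
ft_force: [3.9, -16.1, 4.7]
opening: 0.0506
```

```bash
python3 st.py|head -1
```

```text
[0.5642 0.1925 0.0735] zyaw 0.5491 op 0.0506 F [  3.9 -16.1   4.7] T [-4.121 -0.696  1.797] 23.025 q [-0.65  0.68  0.35  2.02 -0.43  0.52  0.55] tq7 -1.979 tilt -1.0
```

Moment about z jumped from 0.07 to 1.8 N·m at yaw 0.549, after about 2.54 rad: the cap has bottomed, perhaps with a little slip. To confirm, I'll back off 0.3 rad and come down again slowly.

>>> arm_command([
  [0,0,0,0,0,0,0],
  [0,0,0,0,0,-0.5,0],
  [0,0,0,0,0,-0.5,0],
  [0,0,0,0,0,-0.5,0],
  [0,0,0,0,0,-0.5,0],
  [0,0,0,0,0,0.5,0],
  [0,0,0,0,0,0.5,0],
  [0,0,0,0,0,0.35,0],
  [0,0,0,0,0,0.1,0],
  [0,0,0,0,0,0.1,0],
])

```text
time: 24.28
eef_pos: [0.5645, 0.1924, 0.0735]
eef_rot: [0.627, -0.327, 0.33, -0.625]
ft_force: [-0.0, -8.9, 5.0]
opening: 0.0506
```

```bash
python3 st.py|head -1
```

```text
[0.5645 0.1924 0.0735] zyaw 0.6044 op 0.0506 F [-0.  -8.9  5. ] T [-1.881 -0.02   0.118] 24.275 q [-0.64  0.67  0.34  2.02 -0.42  0.52  0.6 ] tq7 -0.027 tilt -1.0
```

>>> arm_command([
  [0,0,0,0,0,0.2,0],
  [0,0,0,0,0,0.2,0],
  [0,0,0,0,0,0,0],
])

```text
time: 24.65
eef_pos: [0.5643, 0.1922, 0.0735]
eef_rot: [0.618, -0.344, 0.347, -0.616]
ft_force: [0.6, -9.1, 5.7]
opening: 0.051
```

```bash
python3 st.py|head -1
```

```text
[0.5643 0.1922 0.0735] zyaw 0.5503 op 0.051 F [ 0.6 -9.1  5.7] T [-1.983  0.046  0.916] 24.65 q [-0.65  0.68  0.35  2.02 -0.43  0.52  0.56] tq7 -0.882 tilt -1.0
```

The stop repeats: 0.12 N·m at yaw 0.604 and 0.92 N·m at 0.550, so the bottom is at about 0.555. Now I back off 1.575 rad.

>>> arm_command([
  [0,0,0,0,0,-0.75,0],
  [0,0,-0.001,0,0,-0.75,0],
  [0,0,-0.001,0,0,-0.75,0],
  [0,0,-0.001,0,0,-0.75,0],
  [0,0,-0.001,0,0,-0.75,0],
  [0,0,-0.001,0,0,-0.75,0],
  [0,0,-0.001,0,0,-0.75,0],
  [0,0,-0.001,0,0,-0.75,0],
  [0,0,-0.001,0,0,-0.75,0],
  [0,0,-0.001,0,0,-0.75,0],
  [0,0,-0.001,0,0,-0.75,0],
  [0,0,-0.001,0,0,-0.75,0],
  [0,0,-0.001,0,0,-0.75,0],
  [0,0,0,0,0,-0.75,0],
  [0,0,0,0,0,0,0],
  [0,0,0,0,0,0,0],
])

```text
time: 26.65
eef_pos: [0.5659, 0.1987, 0.0741]
eef_rot: [-0.68, -0.194, 0.19, 0.681]
ft_force: [3.6, 1.3, 3.8]
opening: 0.0506
```

```bash
python3 st.py|head -1; python3 - <<'E'
from h import *
from station import *
c=read_camera("side");cv2.imwrite("pics/s8.png",cv2.resize(c["frame"][150:290,270:410],None,fx=4.2,fy=4.2,interpolation=2))
L=np.array([.604,.0174]);ey=np.array([-.236,.972]);ex=np.array([.972,.236])
c=read_camera("top");W=cloud(c);f=c["frame"].astype(int)
m=(abs(W[...,0]-.62)<.09)&(abs(W[...,1]+.05)<.12)&(W[...,2]>.03)&(W[...,2]<.2)
q=W[m&(f[...,2]-f[...,0]>60)];print(len(q),np.percentile((q[:,:2]-L)@ey,[2,50,98]).round(4),np.percentile((q[:,:2]-L)@ex,[2,50,98]).round(4),np.median(q[:,2]))
E
```

```text
[0.5659 0.1987 0.0741] zyaw 2.1211 op 0.0506 F [3.6 1.3 3.8] T [ 0.131 -1.082  0.037] 26.65 q [-0.36  0.64 -0.07  2.    0.09  0.49  1.62] tq7 -0.04 tilt -1.0
72 [-0.1693 -0.0292 -0.0149] [-0.0081  0.0068  0.0231] 0.05864439473542217
```

View pics/s8.png

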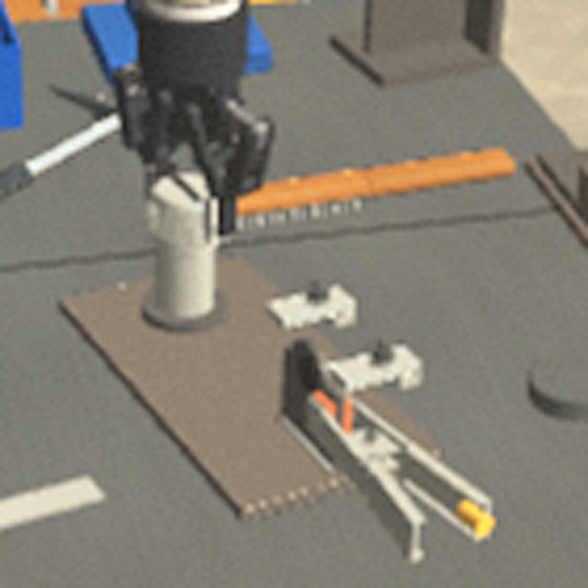

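The cap is gripped (px ≈(313,197)) at yaw 2.121, a 1.566 rad back-off, with the wrist moment near zero. The clamp is still on the lug edge (px ≈(350,248)). I'm handing in.

```bash
python3 -c "
from station import *
s=state();print(abs(s['qvel']).max(),s['opening']);print(job_done())"
```

```text
0.002946639711063164 0.05089497116033653
the job is handed in; nothing more can be done
None
```

I handed the job in at about 27 s of the 61 s allowed. The station gives no verdict, so what follows rests on my own readings.

- **Clamp:** The grey earth clamp bites the lug's free edge, with its pad centres about 11 mm past the edge (measured after release). It was still there in the last picture.
- **Cap:** I screwed the cap down about 2.54 rad. The wrist moment then jumped from 0.07 to 1.8 N·m. I backed off 0.3 rad and came down again, and the stop repeated at the same angle. I then backed off 1.566 rad by wrist yaw, and the job ended with the arm still and gripping the cap at 60 N (opening 51 mm).
- **Other pieces:** I did not touch them. I saw none out of place, but I did not measure their positions.

**What failed or disagreed:**
- **First squeeze:** It missed because the fingers shut above the handles. The cameras showed the fingertips about 30 mm higher than the reported tool position and nose length imply. I worked from the camera heights after that and never found the cause.
- **Cap slip:** The fingers probably slipped a little on the cap at the first stop. The quarter turn is counted from the confirmed stop, so this should not matter.
- **Cap centring:** My estimate of the cap's centring between the fingers is about 5 mm off (15 mm allowed).

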